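# Seat the fixture plate on its locating pins

## Task

On the granite inspection table, push the loose fixture plate along its loading ledge with the fingertips, nudging it straight, until its two holes drop over the two locating pins and it sits flat on the lower deck of the fixture base. Only push it: do not lift it or tip it up on edge. Leave the V-block, dial gauge stand, bottle and plug gauge standing where they are.

Things in the scene. Friction and masses are not known exactly. Their poses are not given: they have to be found in the camera images.
- fixture: Grey-painted steel fixture base, fixed, 150 mm wide (x), 270 mm long (y), no side walls. Origin at table level under the seat's centre, z up. Flat lower deck 20 mm above the table, from y = -58.5 to +76.5 mm, with two upright pins at x = -32 and +32, y = -3 mm. The plate is pushed along +y on to it; seated, its origin is 20 mm above this origin and its axes parallel to these.
- ledge_edge (a point): Middle of the step where the loading ledge ends (y = -58.5 mm in the fixture's frame), at ledge height. The flat ledge, 29 mm above the table and 150 mm wide, runs from here 135 mm towards the fixture's -y; the deck, 9 mm lower, lies on the +y side.
- plate: Loose fixture plate 100 (x) by 110 (y) by 18 mm, 0.5 to 0.95 kg, aluminium with a flush dark steel strip, 20 mm wide, along its trailing -y edge. Origin at the underside's centre, z up; centre of mass 11 mm behind it (-y). Starts flat on the ledge, 80 to 120 mm short of the seat in the fixture's y, up to 20 mm off sideways and 0.22 rad askew. Slides at a few N.
- trailing_edge (a point): Middle of the plate's -y edge, at its underside (y = -55 mm in the plate's frame). It leaves the ledge 3.5 mm before the holes centre over the pins; till then the plate rides on ledge and pin tips. It then drops 9 mm if the holes are within about 3 mm of the pins. Seated, the plate's top is 38 mm above the table, 9 mm above the ledge.
- pin_left (a point): Centre of the tip of the locating pin on the fixture's -x side, 28 mm above the table. The dark pin is 12 mm across and 8 mm tall; its upper 4.5 mm tapers to 6 mm across at the tip.
- pin_right (a point): The same for the equal pin on the fixture's +x side.
- hole_left (a point): Centre, at the plate's underside, of the hole that goes over pin_left (x = -32, y = -3 mm in the plate's frame).
- hole_right (a point): Centre, at the plate's underside, of the hole that goes over pin_right (x = +32, y = -3 mm in the plate's frame).
- vblock: Bystander: loose steel V-block 50 x 60 mm, 40 mm tall, beyond the deck end of the fixture. Origin under its centre.
- dial_stand: Bystander: dial gauge on a stand, foot 60 x 75 mm, 195 mm tall; the dial reaches 90 mm from the origin towards its -y. Origin under the foot's centre.
- cleaner: Bystander: white plastic bottle, 48 mm across, 130 mm tall. Origin under its centre.
- plug_gauge: Bystander: steel plug gauge standing upright, 28 mm across, 75 mm tall. Origin under its centre.

How it is judged (in metres and radians):
At the end, for the whole second after the job is handed in: The plate lies flat on the lower deck (underside within 2.5 mm of it, tilt under 0.04 rad) with each hole within 3 mm of its pin, at rest (horizontal distance between hole_left and pin_left below 0.003 m and horizontal distance between hole_right and pin_right below 0.003 m and z of plate in the frame of fixture below 0.0225 m and angle between plate's own z axis and vertical below 0.04 rad and linear speed of plate below 0.01 m/s and angular speed of plate below 0.1 rad/s); the robot touches nothing.
It fails at once if the plate is lifted clear of the ledge (height (world z) of plate above 0.037 m).
It fails at once if the plate is tipped up steeply (angle between plate's own z axis and vertical above 0.4 rad).
It fails at once if the V-block, dial gauge stand, bottle or plug gauge is pushed away or knocked over (distance of any of vblock, dial_stand, cleaner, plug_gauge from where it was at the start of the episode above 0.025 m or angle between any of vblock, dial_stand, cleaner, plug_gauge's own z axis and vertical above 0.35 rad).
It also fails if it takes over 67 s, if anything falls off the work surface, if the arm or the gripper's body presses on something with over 40 N, if the wrist force passes 120 N, or if a joint passes its speed limit or range.

## Robot

A 6-joint arm with a two-finger parallel gripper is mounted at the origin on the work surface. World frame = base frame: x ahead of the robot, y to its left, z up, the work surface at z = 0. Lengths are in mm, angles in rad, forces in N, time in s.
With the tool pointing down it reaches from about 400 to 925 mm from the base axis. Payload 12.5 kg.
Tool frame: the origin (TCP) lies at the very end of the fingers, on their centre line; the grasp point (between the pads) lies grip_depth behind it (grip_depth is the distance from the TCP to the grasp point, in mm); z points along the fingers, y is the line along which they close (so a half turn about z gives the same grasp; the last joint's range is limited). The gripper opens to 95 mm and grips with 3 to 60 N. Pads are 20 mm wide; open, the fingers measure 119 mm over their backs; the gripper's body (75 mm by 180 mm) begins 59 mm behind the grasp point.
Start: joints at [1.115, 0.491, 1.559, -0, 1.092, -0.106], TCP at [214.179, 587.178, 184.661] pointing down, gripper open.
Joint ranges: [-3.1, 3.1], [-0.84, 2.19], [0.05, 2.79], [-1.13, 4.28], [0.06, 2.93], [-2.69, 2.69]. Speed limits (rad/s): [2.22, 2.22, 2.79, 3.14, 3.14, 3.14].

## Interface

Orientations are given as [roll, pitch, yaw] about the fixed x, y, z axes, in that order (R = Rz(yaw) Ry(pitch) Rx(roll)).
In Python, from cell import state, read_camera, job_done, grip_depth gives the robot as it stands.
- The arm moves only by the tool drive_tool, never from a script. Its argument "targets" is a list of rows, each an object with "jaw": the opening, from 0 (shut) to 1 (fully open); "travel": the shift along the tool's x, y, z in m, a list of three; "twist": the turn about the tool's z in rad. In form: [{"jaw": jaw, "travel": [tx, ty, tz], "twist": twist}, ...]. A call has 1 to 8 rows; each row is the pose to reach, as a shift and turn from the pose commanded when the call began, along the tool's axes at that moment; what a row does not reach only later rows make up. A row lasts 1/12 s, in which the tool goes at most 41.7 mm and 7.16 degrees, less where a joint would pass 70% of its speed; a pose out of reach is approached as far as the arm can. A call with a gripper value outside its range is refused whole. The fingers move at their own pace and stop on an object; the grip force is fixed at half the most. Time passes only in rows, so rows that repeat a pose let the fingers close. It gives the time, the measured TCP pose, the force, the opening and the grip force at its end, in the units of the state.
- state(): the state, without advancing time (a new reading comes with each control period).
- read_camera(name): name is "side" or "top"; returns a dict with "frame" (400x640x3 uint8, red, green, blue), "fx", "fy", "cx", "cy" (pixels), "R" (3x3) and "t" (3): a world point X has camera coordinates R X + t. Camera axes: x right, y down, z forward; pixel columns grow to the right and rows downward; lengths in mm; the calibration is good to about 2 mm. A picture is of the moment at which its call begins. There is no depth.
- job_done(): hands the job in; it is judged then, once.
The state is a dict: "t": time; "joints": joint angles; "qvel": joint speeds; "tau": joint torques, N m; "eef_pos": TCP position; "tcp_rot": TCP orientation; "ft_force": force on the tool from outside, world axes, zero at the start; "moment": the same for the moment, N m; "opening": opening from 0.0 (shut) to 1.0 (fully open); "grip_force": force on a finger pad.
Only numpy, scipy, OpenCV 4.12 (cv2) and the standard library are available. Lean on these libraries where they do the work, as an engineer would, in place of code of your own. Each camera call takes 0.05 s, during which the arm holds its last target. There are 200 camera calls.

## Working session

There is one attempt and no reset: what is moved stays moved. The work goes in short steps, Python scripts to look and compute and a tool call to move; the robot and the scene stay as the last step left them, time stands still between calls to the robot, and variables do not carry over. Pictures are saved under pics/ and viewed, at most 10 in all, crops included, and the job is handed in when it is done.

Besides the shell and the picture viewer there is one more tool, called after "Call:" by a JSON object that holds its "op" and its "data", one argument or row to a line. drive_tool: Moves the arm, as the interface text tells. Its arguments: {"type":"object","properties":{"targets":{"type":"array"}},"required":["targets"]}

```bash
mkdir -p pics; python3 - <<'E'
from cell import *
import cv2
s=state();print({k:s[k] for k in('t','eef_pos','tcp_rot','ft_force','opening')},grip_depth)
for n in('top','side'):
    c=read_camera(n);cv2.imwrite(f'pics/{n}0.png',c['frame'][:,:,::-1]);print(n,c['fx'],c['R'],c['t'])
E
```

```text
{'t': 0.0, 'eef_pos': array([214.054253  , 586.88209288, 184.03595375]), 'tcp_rot': array([-3.14041961e+00, -1.26618496e-04,  2.79178249e+00]), 'ft_force': array([-0.21814764,  0.60492155,  0.21909724]), 'opening': 0.9998371848156156} 18.8
top 454.2128274111137 [[ 0.00133722 -0.99957312  0.0291856 ]
 [-0.99526092 -0.00416807 -0.09715102]
 [ 0.09723119 -0.02891737 -0.99484164]] [  -6.45355811  520.45290468 1187.79298403]
side 361.8577323481697 [[ 0.7305834  -0.68282135  0.00170552]
 [-0.44376087 -0.47669649 -0.75883908]
 [ 0.51896454  0.55363838 -0.65127594]] [-354.30984973  271.06179753  625.79339473]
```

View pics/top0.png

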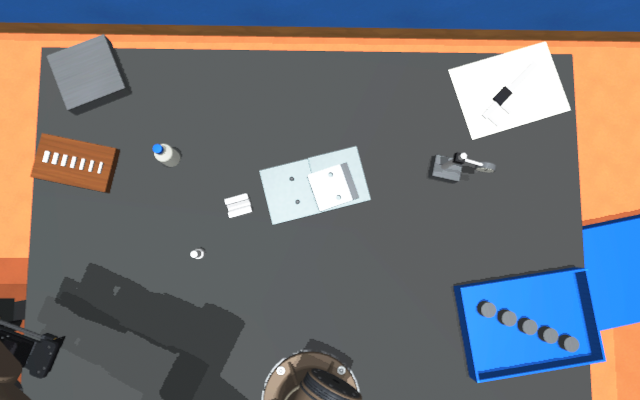

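View pics/side0.png

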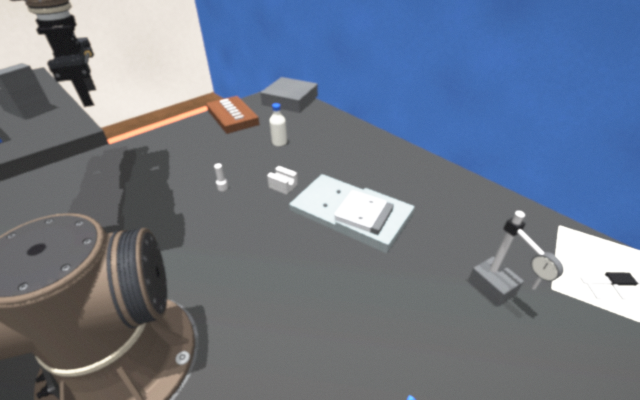

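Top view: fixture spans columns 260–370 with pins near (292,179) and (297,202). The plate is near (330,187), with its dark strip on the right. The push direction is image-left, which is world +y. Next I'll take enlarged crops.

```bash
python3 - <<'E'
import cv2
a=cv2.imread('pics/top0.png')[140:230,250:380];b=cv2.imread('pics/side0.png')[165:255,285:420]
cv2.imwrite('pics/c1.png',cv2.resize(a,None,fx=6,fy=6,interpolation=cv2.INTER_CUBIC))
E
```

```text
(no output)
```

View pics/c1.png

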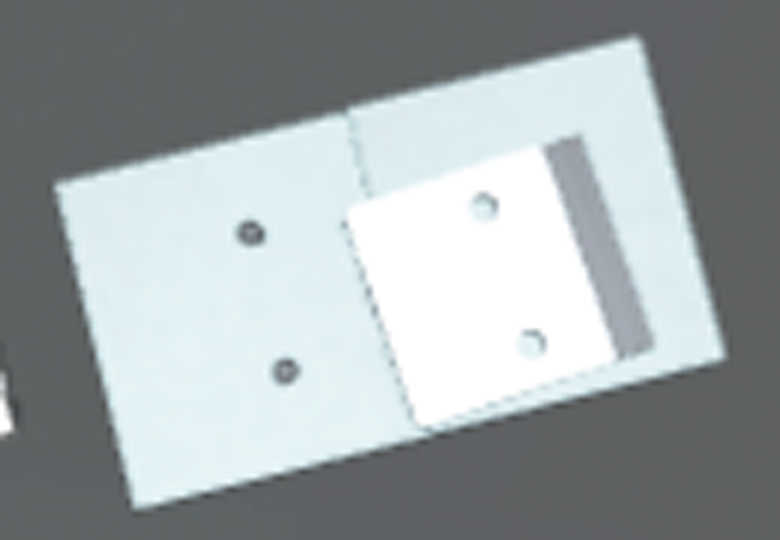

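Crop shows:
- **Fixture corners:** (55,184), (134,508), (726,357), (640,37).
- **Pins:** (251,233), (286,371).
- **Plate top corners:** (348,207), (580,133), (653,350), (420,430).
- **Holes:** (484,206), (531,343).

```bash
cat > h.py <<'E'
import numpy as np
from cell import *
def ray(c,p,z):
    K=np.array([[c['fx'],0,c['cx']],[0,c['fy'],c['cy']],[0,0,1]]);R=np.array(c['R']);t=np.array(c['t'])
    d=R.T@np.linalg.solve(K,[p[0],p[1],1]);o=-R.T@t
    return o+d*(z-o[2])/d[2]
def unc(p,x0,y0,s): return (x0+(p[0]+.5)/s-.5,y0+(p[1]+.5)/s-.5)
def fit(mod,wld):
    m=np.array(mod,float);w=np.array(wld)[:,:2];mc=m.mean(0);wc=w.mean(0);a=m-mc;b=w-wc
    th=np.arctan2((a[:,0]*b[:,1]-a[:,1]*b[:,0]).sum(),(a*b).sum())
    R=np.array([[np.cos(th),-np.sin(th)],[np.sin(th),np.cos(th)]]);o=wc-R@mc
    return o,th,R,np.linalg.norm(b-a@R.T,axis=1)
E
python3 - <<'E'
from h import *
np.set_printoptions(precision=2,suppress=True)
c=read_camera('top')
f=lambda p,z:ray(c,unc(p,250,140,6),z)
F=fit([(75,76.5),(-75,76.5),(75,-193.5),(-75,-193.5),(32,-3),(-32,-3)],[f((55,184),20),f((134,508),20),f((640,37),29),f((726,357),29),f((251,233),26),f((286,371),26)])
P=fit([(50,55),(50,-55),(-50,-55),(-50,55),(32,-3),(-32,-3)],[f((348,207),47),f((580,133),47),f((653,350),47),f((420,430),47),f((484,206),47),f((531,343),47)])
print(F,P); print('plate in fixture',F[2].T@(P[0]-F[0]),P[1]-F[1])
for n,p,z in[('vb',(238,205),40),('dial',(463,165),50),('plug',(197,254),40),('bottle',(170,157),60)]:print(n,ray(c,p,z), F[2].T@(ray(c,p,z)[:2]-F[0]))
E
```

```text
(array([547.87,  47.47]), np.float64(0.2512028677472537), array([[ 0.97, -0.25],
       [ 0.25,  0.97]]), array([0.43, 0.91, 0.69, 0.96, 0.6 , 0.43])) (array([556.39, -57.46]), np.float64(0.32123160124265426), array([[ 0.95, -0.32],
       [ 0.32,  0.95]]), array([1.52, 1.08, 1.63, 2.23, 0.81, 1.03]))
plate in fixture [ -17.83 -103.75] 0.07002873349540056
vb [505.78 191.89  40.  ] [ -4.87 150.35]
dial [ 614.13 -404.11   50.  ] [ -48.07 -453.88]
plug [378.02 295.39  40.  ] [-102.9   282.36]
bottle [628.37 367.01  60.  ] [157.4 289.5]
```

Call:
{"op": "drive_tool", "data": {
  "targets": [
    {"jaw": 0.63, "travel": [-0.22, -0.245, 0], "twist": 0},
    {"jaw": 0.63, "travel": [-0.22, -0.245, 0], "twist": 0},
    {"jaw": 0.63, "travel": [-0.22, -0.245, 0], "twist": 0},
    {"jaw": 0.63, "travel": [-0.22, -0.245, 0], "twist": 0},
    {"jaw": 0.63, "travel": [-0.22, -0.245, 0], "twist": 0},
    {"jaw": 0.63, "travel": [-0.22, -0.245, 0], "twist": 0},
    {"jaw": 0.63, "travel": [-0.22, -0.245, 0], "twist": 0},
    {"jaw": 0.63, "travel": [-0.22, -0.245, 0], "twist": 0}
  ]
}}

```text
t: 0.82
eef_pos: [337.1, 279.5, 184.6]
tcp_rot: [-3.142, 0.0, 2.792]
ft_force: [1.6, 0.5, 0.4]
opening: 0.633
grip_force: 0.0
```

Call:
{"op": "drive_tool", "data": {
  "targets": [
    {"jaw": 0.63, "travel": [-0.22, -0.245, 0], "twist": 0},
    {"jaw": 0.63, "travel": [-0.22, -0.245, 0], "twist": 0},
    {"jaw": 0.63, "travel": [-0.22, -0.245, 0], "twist": 0},
    {"jaw": 0.63, "travel": [-0.22, -0.245, 0], "twist": 0},
    {"jaw": 0.63, "travel": [-0.22, -0.245, 0], "twist": 0},
    {"jaw": 0.63, "travel": [-0.22, -0.245, 0], "twist": 0},
    {"jaw": 0.63, "travel": [-0.22, -0.245, 0], "twist": 0},
    {"jaw": 0.63, "travel": [-0.22, -0.245, 0], "twist": 0}
  ]
}}

```text
t: 1.48
eef_pos: [460.0, -26.4, 184.7]
tcp_rot: [3.142, 0.0, 2.791]
ft_force: [0.7, 1.1, -0.2]
opening: 0.63
grip_force: 0.0
```

Call:
{"op": "drive_tool", "data": {
  "targets": [
    {"jaw": 0.63, "travel": [-0.043, -0.049, 0.07], "twist": -0.601},
    {"jaw": 0.63, "travel": [-0.043, -0.049, 0.07], "twist": -0.601},
    {"jaw": 0.63, "travel": [-0.043, -0.049, 0.07], "twist": -0.601},
    {"jaw": 0.63, "travel": [-0.043, -0.049, 0.07], "twist": -0.601},
    {"jaw": 0.63, "travel": [-0.043, -0.049, 0.07], "twist": -0.601},
    {"jaw": 0.63, "travel": [-0.043, -0.049, 0.07], "twist": -0.601},
    {"jaw": 0.63, "travel": [-0.043, -0.049, 0.07], "twist": -0.601},
    {"jaw": 0.63, "travel": [-0.043, -0.049, 0.07], "twist": -0.601}
  ]
}}

```text
t: 2.15
eef_pos: [483.2, -84.6, 114.8]
tcp_rot: [-3.142, 0.0, -2.894]
ft_force: [0.3, -0.8, -0.2]
opening: 0.629
grip_force: 0.0
```

Call:
{"op": "drive_tool", "data": {
  "targets": [
    {"jaw": 0.63, "travel": [0, 0, 0.04], "twist": 0},
    {"jaw": 0.63, "travel": [0, 0, 0.07], "twist": 0},
    {"jaw": 0.63, "travel": [0, 0, 0.081], "twist": 0},
    {"jaw": 0.63, "travel": [0, 0, 0.081], "twist": 0},
    {"jaw": 0.63, "travel": [0, 0, 0.081], "twist": 0}
  ]
}}

```text
t: 2.57
eef_pos: [483.2, -84.5, 33.7]
tcp_rot: [3.141, -0.001, -2.892]
ft_force: [-0.6, 0.7, 0.7]
opening: 0.628
grip_force: 0.0
```

```bash
python3 - <<'E'
from h import *
import cv2
out=[]
for n,(x,y,w,h) in(('top',(250,140,130,90)),('side',(280,160,145,95))):
    c=read_camera(n)['frame'][y:y+h,x:x+w,::-1];out.append(cv2.resize(cv2.resize(c,None,fx=4,fy=4,interpolation=cv2.INTER_CUBIC),(580,300)) if 0 else cv2.resize(c,None,fx=4,fy=4,interpolation=cv2.INTER_CUBIC))
w=max(o.shape[1] for o in out)
h=2*max(o.shape[0] for o in out)
out=[cv2.copyMakeBorder(o,0,0,0,w-o.shape[1],cv2.BORDER_CONSTANT) for o in out]
im=np.vstack(out);im=im[:600] if im.shape[0]<=600 else cv2.resize(im,None,fx=600/im.shape[0],fy=600/im.shape[0])
cv2.imwrite('pics/d1.png',im)
E
```

```text
(no output)
```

View pics/d1.png

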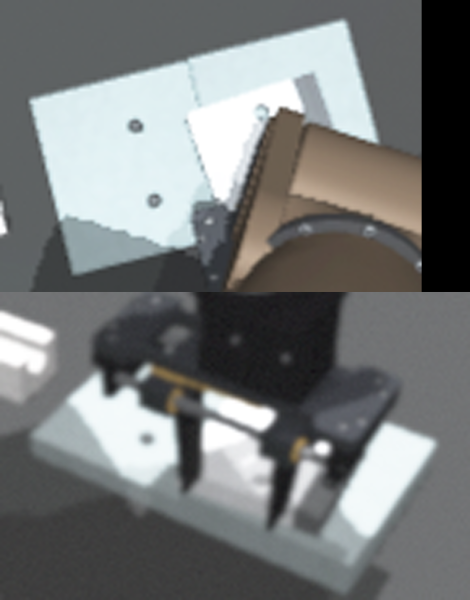

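The fingers stand just off the plate's -x side, spread along it as planned, with nothing touching. Next is the gentle side push.

Call:
{"op": "drive_tool", "data": {
  "targets": [
    {"jaw": 0.63, "travel": [-0.005, 0, 0], "twist": 0},
    {"jaw": 0.63, "travel": [-0.01, 0, 0], "twist": 0},
    {"jaw": 0.63, "travel": [-0.013, 0, 0], "twist": 0},
    {"jaw": 0.63, "travel": [-0.016, 0, 0], "twist": 0},
    {"jaw": 0.63, "travel": [-0.019, 0, 0], "twist": 0},
    {"jaw": 0.63, "travel": [-0.022, 0, 0], "twist": 0},
    {"jaw": 0.63, "travel": [-0.025, 0, 0], "twist": 0},
    {"jaw": 0.63, "travel": [-0.028, 0, 0], "twist": 0}
  ]
}}

```text
t: 3.33
eef_pos: [510.6, -77.6, 33.6]
tcp_rot: [3.141, -0.0, -2.89]
ft_force: [0.2, 0.6, 0.3]
opening: 0.63
grip_force: 0.0
```

Call:
{"op": "drive_tool", "data": {
  "targets": [
    {"jaw": 0.63, "travel": [-0.002, 0, 0], "twist": 0},
    {"jaw": 0.63, "travel": [-0.004, 0, 0], "twist": 0},
    {"jaw": 0.63, "travel": [-0.006, 0, 0], "twist": 0},
    {"jaw": 0.63, "travel": [-0.007, 0, 0], "twist": 0},
    {"jaw": 0.63, "travel": [-0.0075, 0, 0], "twist": 0},
    {"jaw": 0.63, "travel": [-0.0075, 0, 0], "twist": 0},
    {"jaw": 0.63, "travel": [-0.0075, 0, 0], "twist": 0}
  ]
}}

```text
t: 3.92
eef_pos: [517.5, -75.9, 33.6]
tcp_rot: [3.141, -0.0, -2.89]
ft_force: [0.1, 0.1, -0.6]
opening: 0.63
grip_force: 0.0
```

Call:
{"op": "drive_tool", "data": {
  "targets": [
    {"jaw": 0.63, "travel": [0.005, 0, 0], "twist": 0},
    {"jaw": 0.63, "travel": [0.015, 0, 0], "twist": 0},
    {"jaw": 0.63, "travel": [0.03, 0, 0], "twist": 0},
    {"jaw": 0.63, "travel": [0.03, 0, -0.04], "twist": 0},
    {"jaw": 0.63, "travel": [0.03, 0.0, -0.08], "twist": 0},
    {"jaw": 0.63, "travel": [0.06, 0.0, -0.08], "twist": 0},
    {"jaw": 0.63, "travel": [0.09, 0.0, -0.08], "twist": 0},
    {"jaw": 0.63, "travel": [0.09, 0, -0.08], "twist": 0}
  ]
}}

```text
t: 4.58
eef_pos: [425.4, -98.1, 113.9]
tcp_rot: [3.14, -0.002, -2.891]
ft_force: [1.3, 0.2, 0.1]
opening: 0.628
grip_force: 0.0
```

```bash
python3 - <<'E'
from h import *
import cv2
c=read_camera('top')['frame'][140:230,250:380,::-1]
cv2.imwrite('pics/d2.png',cv2.resize(c,None,fx=6,fy=6,interpolation=cv2.INTER_CUBIC))
E
```

```text
(no output)
```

View pics/d2.png

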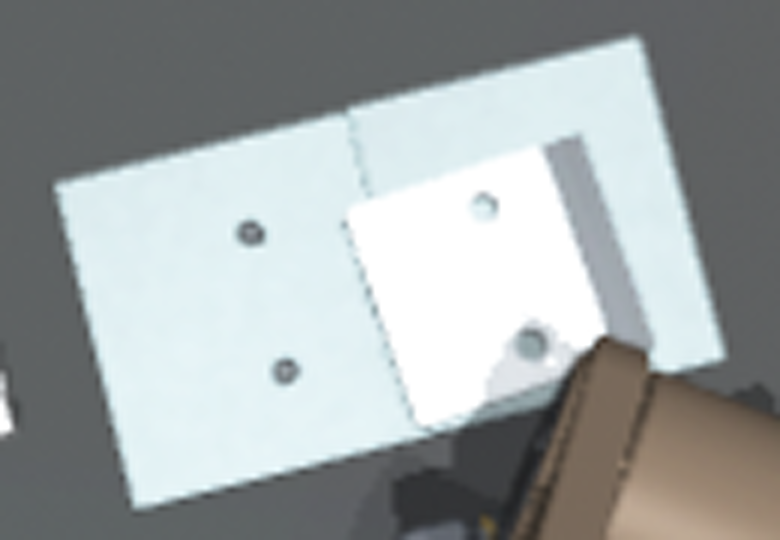

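The plate hasn't moved, although by my numbers the fingers should have overlapped it. I'll check the fingertip and fixture positions in the side view.

```bash
python3 - <<'E'
from h import *
import cv2
np.set_printoptions(precision=1,suppress=True)
c=read_camera('side');im=c['frame']
s=3.243
for p in((187,490),(272,525)):print('tip',ray(c,(280+p[0]/s,160+(p[1]-292)/s),34))
def proj(c,X):
    q=c['R']@np.array(X)+c['t'];return c['fx']*q[0]/q[2]+c['cx'],c['fy']*q[1]/q[2]+c['cy']
a=cv2.imread('pics/side0.png')
x0,y0,S=280,160,5
a=cv2.resize(a[y0:y0+95,x0:x0+145],None,fx=S,fy=S,interpolation=cv2.INTER_CUBIC)
th=.2512;R=np.array([[np.cos(th),-np.sin(th)],[np.sin(th),np.cos(th)]]);o=np.array([547.87,47.47])
tp=.3212;Rp=np.array([[np.cos(tp),-np.sin(tp)],[np.sin(tp),np.cos(tp)]]);op=np.array([556.39,-57.46])
def dot(X,col):
    u,v=proj(c,X);cv2.circle(a,(int((u-x0+.5)*S),int((v-y0+.5)*S)),4,col,1)
for m,z in(((75,76.5),20),((-75,76.5),20),((75,-193.5),29),((-75,-193.5),29),((32,-3),28),((-32,-3),28)):dot([*(o+R@m),z],(0,0,255))
for m,z in(((50,55),47),((50,-55),47),((-50,-55),47),((-50,55),47),((32,-3),47),((-32,-3),47)):dot([*(op+Rp@m),z],(0,160,0))
cv2.imwrite('pics/s1.png',a)
E
```

```text
tip [493.4 -35.   34. ]
tip [ 511.9 -100.2   34. ]
```

View pics/s1.png

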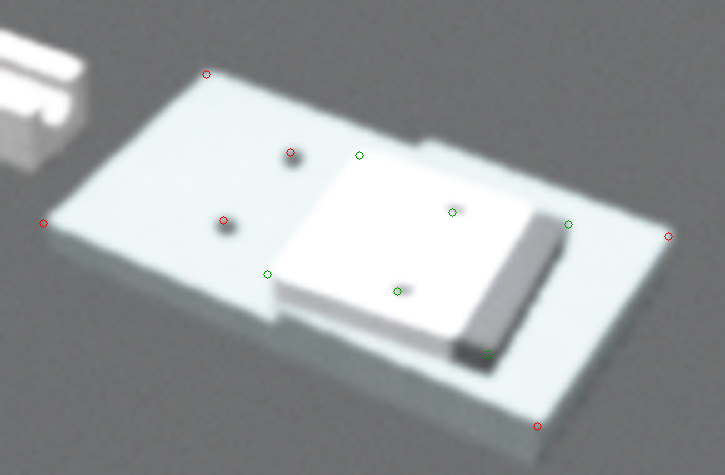

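Fixture and plate fit both cameras to 1–2 px. The tips read as if they were about 25 mm higher than the reported TCP, so I'll check that directly.

```bash
python3 - <<'E'
from h import *
import cv2
np.set_printoptions(precision=1,suppress=True)
s=state();p=s['eef_pos'];print(p,s['tcp_rot'],s['joints'],s['opening'])
c=read_camera('side');im=c['frame'][:,:,::-1].copy()
def proj(c,X):
    q=c['R']@np.array(X)+c['t'];return np.array([c['fx']*q[0]/q[2]+c['cx'],c['fy']*q[1]/q[2]+c['cy']])
u=proj(c,p);x0,y0=(u-[60,60]).astype(int);x0=max(x0,0);y0=max(y0,0);S=6
a=cv2.resize(im[y0:y0+95,x0:x0+125],None,fx=S,fy=S,interpolation=cv2.INTER_CUBIC)
yt=np.array([np.sin(s['tcp_rot'][2]),-np.cos(s['tcp_rot'][2]),0])
for d in(-30,0,30):
  for h in(0,30):
    q=(proj(c,p+yt*d+[0,0,h])-[x0,y0]+.5)*S;cv2.circle(a,tuple(int(v) for v in q),4,(0,0,255) if h==0 else (0,255,0),1)
print(x0,y0);cv2.imwrite('pics/s2.png',a)
E
```

```text
[429.5 -98.6 114. ] [-3.1  0.  -2.9] [-0.4  0.3  2.1  0.   0.7 -2.2] 0.6336087915929218
278 163
```

View pics/s2.png

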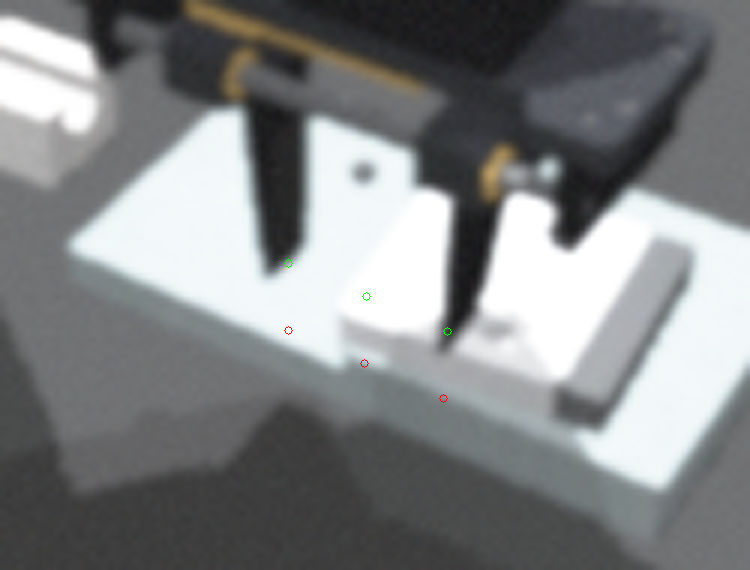

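The tips sit 20–25 mm above the reported TCP (tips at about (268,274) and (442,352), expected red marks at rows 330 and 398). I'll touch the bare table here to calibrate the height.

Call:
{"op": "drive_tool", "data": {
  "targets": [
    {"jaw": 0.63, "travel": [0, 0, 0.04], "twist": 0},
    {"jaw": 0.63, "travel": [0, 0, 0.08], "twist": 0},
    {"jaw": 0.63, "travel": [0, 0, 0.1], "twist": 0},
    {"jaw": 0.63, "travel": [0, 0, 0.106], "twist": 0},
    {"jaw": 0.63, "travel": [0, 0, 0.11], "twist": 0},
    {"jaw": 0.63, "travel": [0, 0, 0.11], "twist": 0}
  ]
}}

```text
t: 5.23
eef_pos: [430.8, -98.2, 3.5]
tcp_rot: [3.141, -0.0, -2.89]
ft_force: [0.2, -0.1, -0.0]
opening: 0.637
grip_force: 0.0
```

Call:
{"op": "drive_tool", "data": {
  "targets": [
    {"jaw": 0.63, "travel": [0, 0, 0.002], "twist": 0},
    {"jaw": 0.63, "travel": [0, 0, 0.004], "twist": 0},
    {"jaw": 0.63, "travel": [0, 0, 0.006], "twist": 0},
    {"jaw": 0.63, "travel": [0, 0, 0.006], "twist": 0}
  ]
}}

```text
t: 5.57
eef_pos: [430.6, -98.3, -2.1]
tcp_rot: [-3.141, 0.001, -2.89]
ft_force: [0.1, -0.5, 0.7]
opening: 0.629
grip_force: 0.0
```

Call:
{"op": "drive_tool", "data": {
  "targets": [
    {"jaw": 0.63, "travel": [0, 0, 0.003], "twist": 0},
    {"jaw": 0.63, "travel": [0, 0, 0.006], "twist": 0},
    {"jaw": 0.63, "travel": [0, 0, 0.009], "twist": 0},
    {"jaw": 0.63, "travel": [0, 0, 0.01], "twist": 0},
    {"jaw": 0.63, "travel": [0, 0, 0.01], "twist": 0}
  ]
}}

```text
t: 5.98
eef_pos: [430.3, -98.2, -12.7]
tcp_rot: [3.141, -0.0, -2.89]
ft_force: [-0.9, -0.7, 0.6]
opening: 0.626
grip_force: 0.0
```

Call:
{"op": "drive_tool", "data": {
  "targets": [
    {"jaw": 0.63, "travel": [0, 0, 0.002], "twist": 0},
    {"jaw": 0.63, "travel": [0, 0, 0.004], "twist": 0},
    {"jaw": 0.63, "travel": [0, 0, 0.004], "twist": 0}
  ]
}}

```text
t: 6.23
eef_pos: [430.3, -98.2, -16.7]
tcp_rot: [3.141, -0.0, -2.89]
ft_force: [-0.1, -0.7, -0.1]
opening: 0.631
grip_force: 0.0
```

Call:
{"op": "drive_tool", "data": {
  "targets": [
    {"jaw": 0.63, "travel": [0, 0, 0.0015], "twist": 0},
    {"jaw": 0.63, "travel": [0, 0, 0.003], "twist": 0},
    {"jaw": 0.63, "travel": [0, 0, 0.003], "twist": 0}
  ]
}}

```text
t: 6.48
eef_pos: [430.4, -98.2, -19.6]
tcp_rot: [3.141, -0.0, -2.89]
ft_force: [-0.2, 0.2, -0.8]
opening: 0.628
grip_force: 0.0
```

Call:
{"op": "drive_tool", "data": {
  "targets": [
    {"jaw": 0.63, "travel": [0, 0, 0.001], "twist": 0},
    {"jaw": 0.63, "travel": [0, 0, 0.002], "twist": 0},
    {"jaw": 0.63, "travel": [0, 0, 0.002], "twist": 0}
  ]
}}

```text
t: 6.73
eef_pos: [430.4, -98.2, -21.5]
tcp_rot: [3.141, -0.0, -2.89]
ft_force: [-0.1, -0.3, 0.7]
opening: 0.632
grip_force: 0.0
```

Call:
{"op": "drive_tool", "data": {
  "targets": [
    {"jaw": 0.63, "travel": [0, 0, 0.001], "twist": 0},
    {"jaw": 0.63, "travel": [0, 0, 0.002], "twist": 0},
    {"jaw": 0.63, "travel": [0, 0, 0.002], "twist": 0}
  ]
}}

```text
t: 6.98
eef_pos: [430.4, -98.2, -23.5]
tcp_rot: [3.141, -0.0, -2.89]
ft_force: [-1.0, -0.4, 0.4]
opening: 0.629
grip_force: 0.0
```

```bash
python3 - <<'E'
from h import *
import cv2
s=state();p=s['eef_pos'];print(p,s['ft_force'])
c=read_camera('side');im=c['frame'][:,:,::-1].copy()
def proj(c,X):
    q=c['R']@np.array(X)+c['t'];return np.array([c['fx']*q[0]/q[2]+c['cx'],c['fy']*q[1]/q[2]+c['cy']])
u=proj(c,p);x0,y0=(u-[60,70]).astype(int);S=6
a=cv2.resize(im[y0:y0+95,x0:x0+125],None,fx=S,fy=S,interpolation=cv2.INTER_CUBIC)
yt=np.array([np.sin(s['tcp_rot'][2]),-np.cos(s['tcp_rot'][2]),0])
for d in(-30,30):
  for h in(0,24):
    q=(proj(c,p+yt*d+[0,0,h])-[x0,y0]+.5)*S;cv2.circle(a,tuple(int(v) for v in q),4,(0,0,255) if h==0 else (0,255,0),1)
print(x0,y0);cv2.imwrite('pics/s3.png',a)
E
```

```text
[430.38997599 -98.21305643 -23.53063817] [-1.00081285 -0.38454522  0.35044838]
276 197
```

View pics/s3.png

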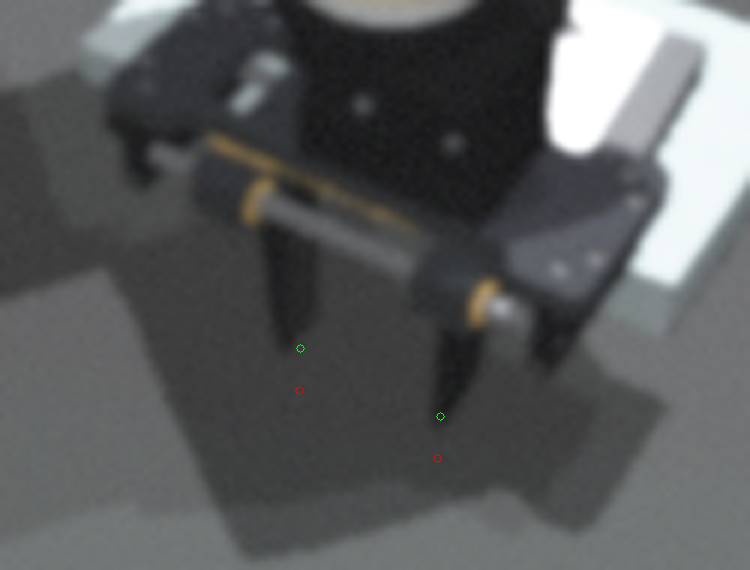

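The tips (about (285,348) and (437,427)) are close to the green +24 mm marks, so contact should be imminent. I'll keep going down in small steps.

Call:
{"op": "drive_tool", "data": {
  "targets": [
    {"jaw": 0.63, "travel": [0, 0, 0.001], "twist": 0},
    {"jaw": 0.63, "travel": [0, 0, 0.001], "twist": 0}
  ]
}}

```text
t: 7.2
eef_pos: [430.4, -98.2, -24.5]
tcp_rot: [3.141, -0.0, -2.89]
ft_force: [0.6, -0.3, 0.1]
opening: 0.63
grip_force: 0.0
```

Call:
{"op": "drive_tool", "data": {
  "targets": [
    {"jaw": 0.63, "travel": [0, 0, 0.001], "twist": 0},
    {"jaw": 0.63, "travel": [0, 0, 0.001], "twist": 0}
  ]
}}

```text
t: 7.37
eef_pos: [430.4, -98.2, -25.5]
tcp_rot: [3.141, -0.0, -2.89]
ft_force: [0.8, 0.4, 0.5]
opening: 0.627
grip_force: 0.0
```

Call:
{"op": "drive_tool", "data": {
  "targets": [
    {"jaw": 0.63, "travel": [0, 0, 0.001], "twist": 0},
    {"jaw": 0.63, "travel": [0, 0, 0.001], "twist": 0}
  ]
}}

```text
t: 7.53
eef_pos: [430.4, -98.2, -26.5]
tcp_rot: [3.141, 0.0, -2.89]
ft_force: [0.6, 0.4, 0.0]
opening: 0.63
grip_force: 0.0
```

Call:
{"op": "drive_tool", "data": {
  "targets": [
    {"jaw": 0.63, "travel": [0, 0, 0.001], "twist": 0},
    {"jaw": 0.63, "travel": [0, 0, 0.001], "twist": 0}
  ]
}}

```text
t: 7.7
eef_pos: [430.4, -98.2, -27.5]
tcp_rot: [3.141, -0.0, -2.89]
ft_force: [0.3, 0.1, -0.1]
opening: 0.633
grip_force: 0.0
```

```bash
python3 - <<'E'
from h import *
s=state();print({k:np.round(v,2) for k,v in s.items()})
E
```

```text
{'t': np.float64(7.7), 'joints': array([-0.37,  0.62,  2.18,  0.  ,  0.34, -2.2 ]), 'qvel': array([-0., -0., -0., -0.,  0.,  0.]), 'tau': array([ 1.000e-02, -5.069e+01, -7.320e+00, -3.000e-02,  1.000e-02,
       -0.000e+00]), 'eef_pos': array([430.39, -98.23, -27.51]), 'tcp_rot': array([ 3.14, -0.  , -2.89]), 'ft_force': array([ 0.32,  0.08, -0.12]), 'moment': array([0.1 , 0.07, 0.04]), 'grip_force': np.float64(0.0), 'opening': np.float64(0.63)}
```

Call:
{"op": "drive_tool", "data": {
  "targets": [
    {"jaw": 0.63, "travel": [0, 0, 0.001], "twist": 0},
    {"jaw": 0.63, "travel": [0, 0, 0.001], "twist": 0}
  ]
}}

```text
t: 7.87
eef_pos: [430.4, -98.3, -28.5]
tcp_rot: [3.141, -0.0, -2.89]
ft_force: [0.5, -0.3, 0.1]
opening: 0.629
grip_force: 0.0
```

Call:
{"op": "drive_tool", "data": {
  "targets": [
    {"jaw": 0.63, "travel": [0, 0, 0.001], "twist": 0},
    {"jaw": 0.63, "travel": [0, 0, 0.001], "twist": 0}
  ]
}}

```text
t: 8.03
eef_pos: [430.4, -98.2, -29.5]
tcp_rot: [3.141, -0.0, -2.89]
ft_force: [0.4, -0.1, -0.1]
opening: 0.628
grip_force: 0.0
```

Call:
{"op": "drive_tool", "data": {
  "targets": [
    {"jaw": 0.63, "travel": [0, 0, 0.001], "twist": 0},
    {"jaw": 0.63, "travel": [0, 0, 0.001], "twist": 0}
  ]
}}

```text
t: 8.2
eef_pos: [430.5, -98.2, -29.8]
tcp_rot: [-3.141, 0.001, -2.89]
ft_force: [-1.9, 0.4, 14.1]
opening: 0.633
grip_force: 7.1
```

Contact came at TCP z = −29.6, so the real tips are 29.6 mm above the reported TCP, and the earlier push passed over the plate. I'll redo it with TCP z ≈ +4, which puts the tips at about 33.5.

Call:
{"op": "drive_tool", "data": {
  "targets": [
    {"jaw": 0.63, "travel": [0, 0, -0.02], "twist": 0},
    {"jaw": 0.63, "travel": [0, 0, -0.0345], "twist": 0},
    {"jaw": 0.63, "travel": [0, 0, -0.0345], "twist": 0},
    {"jaw": 0.63, "travel": [-0.03, 0, -0.0345], "twist": -0.001},
    {"jaw": 0.63, "travel": [-0.05, 0, -0.0345], "twist": -0.002},
    {"jaw": 0.63, "travel": [-0.06, 0, -0.0345], "twist": -0.002},
    {"jaw": 0.63, "travel": [-0.06, 0, -0.0345], "twist": -0.002}
  ]
}}

```text
t: 8.78
eef_pos: [489.8, -83.0, 3.6]
tcp_rot: [-3.141, 0.001, -2.887]
ft_force: [-1.5, 0.7, -0.7]
opening: 0.628
grip_force: 0.0
```

Call:
{"op": "drive_tool", "data": {
  "targets": [
    {"jaw": 0.63, "travel": [-0.003, 0, 0], "twist": 0},
    {"jaw": 0.63, "travel": [-0.006, 0, 0], "twist": 0},
    {"jaw": 0.63, "travel": [-0.009, 0, 0], "twist": 0},
    {"jaw": 0.63, "travel": [-0.012, 0, 0], "twist": 0},
    {"jaw": 0.63, "travel": [-0.015, 0, 0], "twist": 0},
    {"jaw": 0.63, "travel": [-0.018, 0, 0], "twist": 0},
    {"jaw": 0.63, "travel": [-0.02, 0, 0], "twist": 0},
    {"jaw": 0.63, "travel": [-0.022, 0, 0], "twist": 0}
  ]
}}

```text
t: 9.45
eef_pos: [509.8, -77.7, 4.0]
tcp_rot: [3.141, -0.0, -2.888]
ft_force: [-3.4, 0.3, -1.5]
opening: 0.627
grip_force: 1.5
```

Call:
{"op": "drive_tool", "data": {
  "targets": [
    {"jaw": 0.63, "travel": [-0.002, 0, 0], "twist": 0},
    {"jaw": 0.63, "travel": [-0.004, 0, 0], "twist": 0},
    {"jaw": 0.63, "travel": [-0.006, 0, 0], "twist": 0},
    {"jaw": 0.63, "travel": [-0.007, 0, 0], "twist": 0},
    {"jaw": 0.63, "travel": [-0.007, 0, 0], "twist": 0}
  ]
}}

```text
t: 9.87
eef_pos: [517.0, -76.1, 4.1]
tcp_rot: [-3.141, 0.001, -2.888]
ft_force: [-1.5, 0.2, -1.0]
opening: 0.626
grip_force: 0.5
```

Call:
{"op": "drive_tool", "data": {
  "targets": [
    {"jaw": 0.63, "travel": [0.005, 0, 0], "twist": 0},
    {"jaw": 0.63, "travel": [0.02, 0, 0], "twist": 0},
    {"jaw": 0.63, "travel": [0.05, 0, 0], "twist": 0},
    {"jaw": 0.63, "travel": [0.09, 0, 0], "twist": 0},
    {"jaw": 0.63, "travel": [0.09, -0.04, 0], "twist": 0},
    {"jaw": 0.63, "travel": [0.09, -0.08, 0], "twist": 0},
    {"jaw": 0.63, "travel": [0.09, -0.1, 0], "twist": 0},
    {"jaw": 0.63, "travel": [0.09, -0.1, 0], "twist": 0}
  ]
}}

```text
t: 10.53
eef_pos: [456.1, -199.6, 4.5]
tcp_rot: [-3.138, 0.003, -2.892]
ft_force: [-0.7, 0.2, -0.4]
opening: 0.634
grip_force: 0.0
```

```bash
python3 - <<'E'
from h import *
import cv2
print(state()['eef_pos'])
c=read_camera('top')['frame'][140:230,250:380,::-1]
cv2.imwrite('pics/d3.png',cv2.resize(c,None,fx=6,fy=6,interpolation=cv2.INTER_CUBIC))
E
```

```text
[ 456.13779048 -199.62223536    4.53940863]
```

View pics/d3.png

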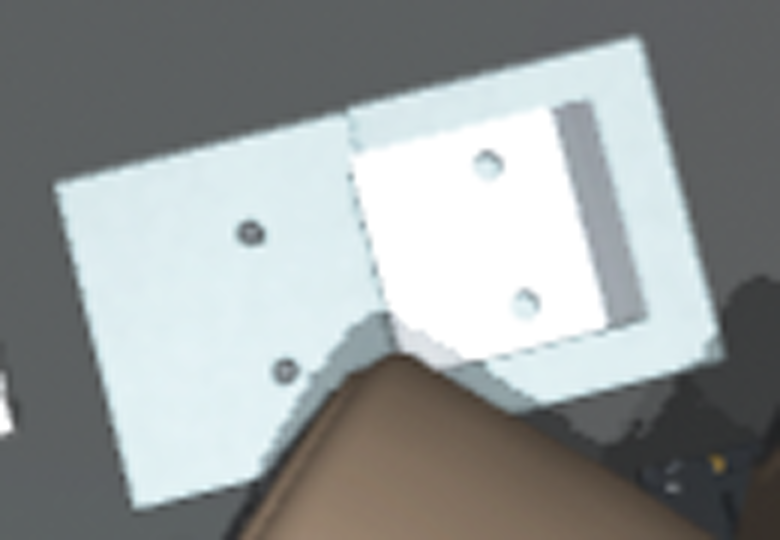

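The plate is moved and squared: corners (352,153), (590,100), (647,320); holes (488,164), (525,304). The fourth corner is hidden by the arm.

```bash
python3 - <<'E'
from h import *
np.set_printoptions(precision=2,suppress=True)
c=read_camera('top')
f=lambda p,z:ray(c,unc(p,250,140,6),z)
F=fit([(75,76.5),(-75,76.5),(75,-193.5),(-75,-193.5),(32,-3),(-32,-3)],[f((55,184),20),f((134,508),20),f((640,37),29),f((726,357),29),f((251,233),26),f((286,371),26)])
for zh in(47,40):
  P=fit([(50,55),(50,-55),(-50,-55),(32,-3),(-32,-3)],[f((352,153),47),f((590,100),47),f((647,320),47),f((488,164),zh),f((525,304),zh)])
  print(zh,P[0],P[1],P[3],'plate in fixture',F[2].T@(P[0]-F[0]),P[1]-F[1])
s=state();print(s['eef_pos'],s['tcp_rot'],F[2].T@(s['eef_pos'][:2]-F[0]))
E
```

```text
47 [575.19 -56.71] 0.2330694299050997 [0.75 1.41 0.9  0.3  1.2 ] plate in fixture [   0.57 -107.7 ] -0.018133437842153988
40 [575.6  -56.92] 0.23302614105719968 [0.29 1.76 1.32 1.02 1.72] plate in fixture [   0.91 -108.01] -0.018176726690054018
[ 454.32 -196.02    4.15] [-3.14  0.   -2.89] [-151.14 -212.6 ]
```

Call:
{"op": "drive_tool", "data": {
  "targets": [
    {"jaw": 0.63, "travel": [-0.01, 0, 0], "twist": 0.12},
    {"jaw": 0.63, "travel": [-0.02, 0, 0], "twist": 0.24},
    {"jaw": 0.63, "travel": [-0.03, 0, 0], "twist": 0.36},
    {"jaw": 0.63, "travel": [-0.03, 0, 0], "twist": 0.48},
    {"jaw": 0.63, "travel": [-0.03, 0, 0], "twist": 0.6},
    {"jaw": 0.63, "travel": [-0.03, 0, 0], "twist": 0.72},
    {"jaw": 0.63, "travel": [-0.03, 0, 0], "twist": 0.84},
    {"jaw": 0.63, "travel": [-0.03, 0, 0], "twist": 0.9}
  ]
}}

```text
t: 11.3
eef_pos: [483.2, -186.5, 4.2]
tcp_rot: [3.141, -0.0, 2.489]
ft_force: [0.8, 1.1, -0.3]
opening: 0.626
grip_force: 0.0
```

Call:
{"op": "drive_tool", "data": {
  "targets": [
    {"jaw": 0.63, "travel": [0, 0, 0], "twist": 0.12},
    {"jaw": 0.63, "travel": [0, 0, 0], "twist": 0.24},
    {"jaw": 0.63, "travel": [0, 0, 0], "twist": 0.36},
    {"jaw": 0.63, "travel": [0, 0, 0], "twist": 0.48},
    {"jaw": 0.63, "travel": [0, 0, 0], "twist": 0.6},
    {"jaw": 0.63, "travel": [0, 0, 0], "twist": 0.671},
    {"jaw": 0.63, "travel": [0, 0, 0], "twist": 0.671},
    {"jaw": 0.63, "travel": [0, 0, 0], "twist": 0.671}
  ]
}}

```text
t: 11.97
eef_pos: [483.3, -187.0, 4.2]
tcp_rot: [-3.142, -0.0, 1.827]
ft_force: [1.0, -0.3, 0.1]
opening: 0.628
grip_force: 0.0
```

Call:
{"op": "drive_tool", "data": {
  "targets": [
    {"jaw": 0.63, "travel": [0, 0.04, 0], "twist": 0},
    {"jaw": 0.63, "travel": [0, 0.08, 0], "twist": 0},
    {"jaw": 0.63, "travel": [0.007, 0.11, 0], "twist": 0},
    {"jaw": 0.63, "travel": [0.007, 0.121, 0], "twist": 0},
    {"jaw": 0.63, "travel": [0.007, 0.121, 0], "twist": 0},
    {"jaw": 0.63, "travel": [0.007, 0.121, 0], "twist": 0}
  ]
}}

```text
t: 12.47
eef_pos: [598.5, -150.1, 3.7]
tcp_rot: [-3.141, -0.001, 1.827]
ft_force: [-0.5, 0.8, -0.4]
opening: 0.629
grip_force: 0.0
```

```bash
python3 - <<'E'
from h import *
s=state();th=.2512;R=np.array([[np.cos(th),-np.sin(th)],[np.sin(th),np.cos(th)]])
print(s['eef_pos'],s['tcp_rot'],s['tcp_rot'][2]-np.pi/2-th,R.T@(s['eef_pos'][:2]-[547.87,47.47]),s['ft_force'])
E
```

```text
[ 598.45145433 -150.08113464    3.72646934] [-3.14088676e+00 -5.47058118e-04  1.82696633e+00] 0.004969998803985187 [-1.10642051e-01 -2.03923814e+02] [-0.4992101   0.82953499 -0.41752731]
```

Call:
{"op": "drive_tool", "data": {
  "targets": [
    {"jaw": 0.63, "travel": [0.01, 0, 0], "twist": 0.005},
    {"jaw": 0.63, "travel": [0.02, 0, 0], "twist": 0.005},
    {"jaw": 0.63, "travel": [0.025, 0, 0], "twist": 0.005},
    {"jaw": 0.63, "travel": [0.028, 0, 0], "twist": 0.005},
    {"jaw": 0.63, "travel": [0.031, 0, 0], "twist": 0.005},
    {"jaw": 0.63, "travel": [0.034, 0, 0], "twist": 0.005},
    {"jaw": 0.63, "travel": [0.037, 0, 0], "twist": 0.005},
    {"jaw": 0.63, "travel": [0.04, 0, 0], "twist": 0.005}
  ]
}}

```text
t: 13.13
eef_pos: [589.3, -112.4, 4.3]
tcp_rot: [3.141, 0.001, 1.819]
ft_force: [1.1, -3.7, 1.0]
opening: 0.631
grip_force: 2.1
```

Call:
{"op": "drive_tool", "data": {
  "targets": [
    {"jaw": 0.63, "travel": [0.004, 0, 0], "twist": 0},
    {"jaw": 0.63, "travel": [0.008, 0, 0], "twist": 0},
    {"jaw": 0.63, "travel": [0.012, 0, 0], "twist": 0},
    {"jaw": 0.63, "travel": [0.016, 0, 0], "twist": 0},
    {"jaw": 0.63, "travel": [0.02, 0, 0], "twist": 0},
    {"jaw": 0.63, "travel": [0.024, 0, 0], "twist": 0},
    {"jaw": 0.63, "travel": [0.028, 0, 0], "twist": 0},
    {"jaw": 0.63, "travel": [0.03, 0, 0], "twist": 0}
  ]
}}

```text
t: 13.8
eef_pos: [581.6, -82.5, 4.3]
tcp_rot: [3.141, 0.0, 1.819]
ft_force: [1.2, -4.6, 3.1]
opening: 0.632
grip_force: 2.6
```

Call:
{"op": "drive_tool", "data": {
  "targets": [
    {"jaw": 0.63, "travel": [0.004, 0, 0], "twist": 0},
    {"jaw": 0.63, "travel": [0.008, 0, 0], "twist": 0},
    {"jaw": 0.63, "travel": [0.012, 0, 0], "twist": 0},
    {"jaw": 0.63, "travel": [0.016, 0, 0], "twist": 0},
    {"jaw": 0.63, "travel": [0.02, 0, 0], "twist": 0},
    {"jaw": 0.63, "travel": [0.024, 0, 0], "twist": 0},
    {"jaw": 0.63, "travel": [0.028, 0, 0], "twist": 0},
    {"jaw": 0.63, "travel": [0.03, 0, 0], "twist": 0}
  ]
}}

```text
t: 14.47
eef_pos: [574.2, -53.6, 4.2]
tcp_rot: [3.141, 0.0, 1.819]
ft_force: [0.9, -4.6, 3.0]
opening: 0.632
grip_force: 2.6
```

```bash
python3 - <<'E'
from h import *
import cv2
s=state();th=.2512;R=np.array([[np.cos(th),-np.sin(th)],[np.sin(th),np.cos(th)]])
print(s['eef_pos'],s['tcp_rot'][2]-np.pi/2-th,R.T@(s['eef_pos'][:2]-[547.87,47.47]),s['ft_force'])
c=read_camera('top')['frame'][140:230,250:380,::-1];S=4
a=cv2.resize(c,None,fx=S,fy=S,interpolation=cv2.INTER_CUBIC);cv2.imwrite('pics/d4.png',a)
# bright plate region -> hole candidates
g=cv2.cvtColor(c,cv2.COLOR_BGR2GRAY);m=(c.min(2)>250).astype(np.uint8)
print(m.sum());ct=max(cv2.findContours(m,0,2)[0],key=cv2.contourArea);r=cv2.minAreaRect(ct);print(r,cv2.boxPoints(r)+[250,140])
E
```

```text
[574.23809353 -53.57671706   4.24283245] -0.0029875695048863227 [   0.42370034 -104.4295737 ] [ 0.93682724 -4.60270886  2.99153386]
483
((46.31999969482422, 43.76000213623047), (30.231643676757812, 23.076223373413086), 79.69515228271484) [[282.26399612 170.95199966]
 [304.9679985  166.82400131]
 [310.37600327 196.56800461]
 [287.67200089 200.69600296]]
```

Call:
{"op": "drive_tool", "data": {
  "targets": [
    {"jaw": 0.63, "travel": [0.003, 0, 0], "twist": 0},
    {"jaw": 0.63, "travel": [0.006, 0, 0], "twist": 0},
    {"jaw": 0.63, "travel": [0.009, 0, 0], "twist": 0},
    {"jaw": 0.63, "travel": [0.012, 0, 0], "twist": 0},
    {"jaw": 0.63, "travel": [0.015, 0, 0], "twist": 0},
    {"jaw": 0.63, "travel": [0.018, 0, 0], "twist": 0},
    {"jaw": 0.63, "travel": [0.021, 0, 0], "twist": 0},
    {"jaw": 0.63, "travel": [0.024, 0, 0], "twist": 0}
  ]
}}

```text
t: 15.18
eef_pos: [567.9, -30.2, 3.9]
tcp_rot: [-3.141, -0.001, 1.819]
ft_force: [0.6, -2.3, -2.3]
opening: 0.629
grip_force: 1.3
```

```bash
cat > m.py <<'E'
from h import *
import cv2
np.set_printoptions(precision=2,suppress=True)
s=state();th=.2512;R=np.array([[np.cos(th),-np.sin(th)],[np.sin(th),np.cos(th)]]);o=np.array([547.87,47.47])
print(s['eef_pos'],R.T@(s['eef_pos'][:2]-o),s['ft_force'])
c=read_camera('top')
for n,z in (('ledge',47),('seat',38)):
    # rectify plane to fixture frame, 4 px/mm/2
    K=np.array([[c['fx'],0,c['cx']],[0,c['fy'],c['cy']],[0,0,1]])
    g=np.array([(x,y) for x,y in((-100,-200),(100,-200),(100,100),(-100,100))],float)
    uv=[];
    for q in g:
        X=np.array([*(o+R@q),z]);p=K@(c['R']@X+c['t']);uv.append(p[:2]/p[2])
    H=cv2.getPerspectiveTransform(np.float32(uv),np.float32([((100+q[0])*2,(100-q[1])*2) for q in g]))
    w=cv2.warpPerspective(c['frame'],H,(400,600),flags=cv2.INTER_CUBIC)[:,:,::-1]
    cv2.imwrite(f'pics/r_{n}.png',w)
    # white plate bounds along scan rows/cols (mm, fixture)
    b=w.min(2)>248
    if b.sum()<500: continue
    ct=max(cv2.findContours(b.astype(np.uint8),0,2)[0],key=cv2.contourArea)
    r=cv2.boxPoints(cv2.minAreaRect(ct));print(n,np.c_[r[:,0]/2-100,100-r[:,1]/2].round(1).tolist())
    ys,xs=np.nonzero(b)
    for y in(ys.min()+10,ys.min()+30,ys.min()+50):
        e=xs[ys==y];
        if len(e):print(' row y',100-y/2,'x',e.min()/2-100,e.max()/2-100)
    for x in(-40,-20,0,20,40):
        e=ys[xs==(100+x)*2]
        if len(e):print(' col x',x,'y',100-e.max()/2,100-e.min()/2)
E
python3 m.py
```

```text
[567.94 -30.21   3.87] [  0.14 -80.23] [ 0.55 -2.34 -2.34]
ledge [[-21.5, 42.0], [51.5, 42.0], [51.5, -16.0], [-21.5, -16.0]]
 row y 37.0 x -15.5 51.0
 row y 27.0 x -20.5 51.0
 row y 17.0 x -7.0 51.0
 col x -20 y 23.0 29.0
 col x 0 y 3.5 41.0
 col x 20 y -5.5 41.5
 col x 40 y -11.5 41.5
seat [[-20.5, 42.0], [53.0, 42.0], [53.0, -16.0], [-20.5, -16.0]]
 row y 37.0 x -14.5 52.5
 row y 27.0 x -19.5 52.5
 row y 17.0 x -6.0 52.5
 col x -20 y 24.5 26.0
 col x 0 y 3.5 41.5
 col x 20 y -5.0 41.5
 col x 40 y -9.5 41.5
```

Call:
{"op": "drive_tool", "data": {
  "targets": [
    {"jaw": 0.63, "travel": [0.0015, 0, 0], "twist": 0},
    {"jaw": 0.63, "travel": [0.003, 0, 0], "twist": 0},
    {"jaw": 0.63, "travel": [0.0045, 0, 0], "twist": 0},
    {"jaw": 0.63, "travel": [0.006, 0, 0], "twist": 0},
    {"jaw": 0.63, "travel": [0.0075, 0, 0], "twist": 0},
    {"jaw": 0.63, "travel": [0.009, 0, 0], "twist": 0},
    {"jaw": 0.63, "travel": [0.01, 0, 0], "twist": 0},
    {"jaw": 0.63, "travel": [0.01, 0, 0], "twist": 0}
  ]
}}

```text
t: 15.9
eef_pos: [565.7, -20.7, 4.2]
tcp_rot: [-3.141, -0.0, 1.819]
ft_force: [-0.4, 0.5, 0.4]
opening: 0.63
grip_force: 0.0
```

```bash
python3 m.py
```

```text
[565.74 -20.66   4.17] [  0.38 -70.44] [-0.4   0.48  0.39]
ledge [[-20.0, 54.5], [50.0, 54.5], [50.0, -4.5], [-20.0, -4.5]]
 row y 49.5 x -15.0 48.5
 row y 39.5 x -20.0 48.5
 row y 29.5 x -6.5 49.5
 col x -20 y 36.5 40.0
 col x 0 y 16.0 54.5
 col x 20 y 8.0 54.0
 col x 40 y 0.5 54.0
seat [[-19.5, 55.0], [51.5, 55.0], [51.5, -4.5], [-19.5, -4.5]]
 row y 50.0 x -14.0 50.0
 row y 40.0 x -19.0 50.0
 row y 30.0 x -6.0 51.0
 col x 0 y 16.5 54.5
 col x 20 y 8.5 54.0
 col x 40 y 2.0 54.5
```

The pushing force vanished and the plate sprang forward to y ≈ 0, so it seems to have dropped onto the pins. I'll back away and check.

Call:
{"op": "drive_tool", "data": {
  "targets": [
    {"jaw": 0.63, "travel": [-0.01, 0, 0], "twist": 0},
    {"jaw": 0.63, "travel": [-0.03, 0, 0], "twist": 0},
    {"jaw": 0.63, "travel": [-0.04, 0, -0.04], "twist": 0},
    {"jaw": 0.63, "travel": [-0.04, 0, -0.08], "twist": 0},
    {"jaw": 0.63, "travel": [-0.07, 0, -0.1], "twist": 0},
    {"jaw": 0.63, "travel": [-0.11, 0, -0.1], "twist": 0},
    {"jaw": 0.63, "travel": [-0.15, 0, -0.1], "twist": 0},
    {"jaw": 0.63, "travel": [-0.15, 0, -0.1], "twist": 0}
  ]
}}

```text
t: 16.62
eef_pos: [604.3, -172.9, 104.8]
tcp_rot: [3.139, 0.003, 1.815]
ft_force: [-0.7, -0.8, 0.2]
opening: 0.628
grip_force: 0.0
```

Call:
{"op": "drive_tool", "data": {
  "targets": [
    {"jaw": 0.63, "travel": [-0.03, -0.02, 0], "twist": 0},
    {"jaw": 0.63, "travel": [-0.06, -0.04, 0], "twist": 0},
    {"jaw": 0.63, "travel": [-0.09, -0.06, 0], "twist": 0},
    {"jaw": 0.63, "travel": [-0.1, -0.08, 0], "twist": 0},
    {"jaw": 0.63, "travel": [-0.1, -0.1, 0], "twist": 0},
    {"jaw": 0.63, "travel": [-0.1, -0.1, 0], "twist": 0},
    {"jaw": 0.63, "travel": [-0.1, -0.1, 0], "twist": 0}
  ]
}}

```text
t: 17.2
eef_pos: [529.7, -288.6, 104.3]
tcp_rot: [3.141, -0.0, 1.817]
ft_force: [0.8, 0.7, 0.7]
opening: 0.629
grip_force: 0.0
```

```bash
python3 m.py; python3 - <<'E'
from h import *
import cv2
a=cv2.resize(read_camera('top')['frame'][140:230,250:380,::-1],None,fx=4.4,fy=4.4,interpolation=cv2.INTER_CUBIC)[:290,:572]
b=cv2.resize(read_camera('side')['frame'][165:240,280:425,::-1],None,fx=4,fy=4,interpolation=cv2.INTER_CUBIC)[:300]
w=max(a.shape[1],b.shape[1]);f=lambda i:cv2.copyMakeBorder(i,0,0,0,w-i.shape[1],cv2.BORDER_CONSTANT)
cv2.imwrite('pics/fin.png',np.vstack([f(a),f(b)]))
E
```

```text
[ 529.74 -288.6   104.25] [-101.1  -321.01] [0.85 0.67 0.65]
ledge [[-50.0, 56.5], [49.5, 56.5], [49.5, -33.5], [-50.0, -33.5]]
 row y 51.5 x -49.5 49.0
 row y 41.5 x -49.5 49.0
 row y 31.5 x -49.5 49.0
 col x -40 y -33.0 56.0
 col x -20 y -32.5 56.0
 col x 0 y -32.5 55.5
 col x 20 y -32.0 55.5
 col x 40 y -33.0 55.5
seat [[-49.5, -34.0], [-49.5, 56.5], [51.0, 56.5], [51.0, -34.0]]
 row y 51.5 x -49.0 50.5
 row y 41.5 x -48.5 50.5
 row y 31.5 x -48.5 50.5
 col x -40 y -33.0 56.5
 col x -20 y -33.0 56.0
 col x 0 y -33.0 55.5
 col x 20 y -33.0 55.5
 col x 40 y -33.5 56.0
```

View pics/fin.png

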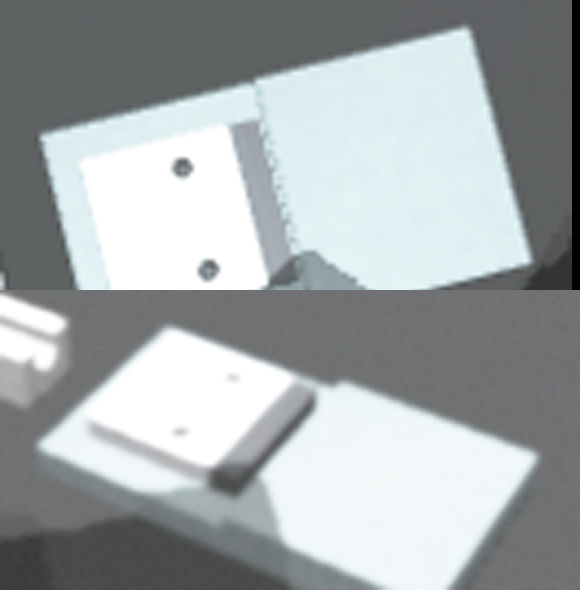

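The pins show dark and centred in both holes ((182,167) and (208,270) in the top crop). The plate lies flat on the deck just past the step, and the arm is clear, so I'm handing in.

```bash
python3 -c "
from cell import *
print(job_done())"
```

```text
the job is handed in; nothing more can be done
None
```

The plate is pushed home and handed in: the last pictures show it flat on the lower deck with both pins centred in their holes, the arm clear and no bystander touched, at about 17 s; the system returned no verdict.

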